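Swing the yellow dowel tray round on its bench dog to its stop

ROBOT

A 6-joint arm with a two-finger parallel gripper is mounted at the origin on the work surface. World frame = base frame: x ahead of the robot, y to its left, z up, the work surface at z = 0. Lengths are in m, angles in degrees, forces in N, time in s.
With the tool pointing down it reaches from about 0.4 to 0.825 m from the base axis. Payload 7 kg.
Tool frame: the origin (TCP) lies between the finger pads; the fingertips stand 19 mm ahead of it and the grasp point (between the pads) is the TCP; x points along the fingers, y is the direction in which the jaws open and shut, and the axes are right-handed (so a half turn about x gives the same grasp; the last joint's range is limited). The gripper opens to 88 mm and grips with 3 to 60 N. Pads are 19 mm wide; open, the fingers measure 130 mm over their backs; the gripper's body (78 mm by 193 mm) begins 47 mm behind the grasp point.
Start: joints at [90.017, 20.546, 0.682, 0, -70.136, -16.507], TCP at [0.192, 0.647, 0.246] pointing down, gripper open.
Joint ranges: [-176.03, 176.03], [-82.01, 121.73], [-58.28, 71.71], [-173.87, 95.51], [-174.79, -0.11], [-173.66, 173.66]. Speed limits (degrees/s): [136.94, 136.94, 172.46, 180, 180, 180].

INTERFACE

Orientations are given as [roll, pitch, yaw] about the fixed x, y, z axes, in that order (R = Rz(yaw) Ry(pitch) Rx(roll)).
In Python, from plant import r gives the robot as it stands.
- The arm moves only by the tool send_rows, never from a script. Its argument "plan" is a list of rows, each a list of 2 entries, a list of its own where there are three numbers: the shift along the tool's x, y, z scaled (see below), then the turn, a rotation vector about the tool's x, y, z scaled (see below). A call has exactly 5 rows; each row is the pose to reach, as a shift and turn from the pose measured when the call began, along the tool's axes at that moment; what a row does not reach only later rows make up. The controller multiplies each number of a shift by 0.15 m and each number of a turn by pi/4 rad. A row lasts 1/10 s, in which the tool goes at most 50 mm and 8.59 degrees, less where a joint would pass 70% of its speed; a pose out of reach is approached as far as the arm can. A call with a number of a shift or a turn outside -1 to 1 is refused whole. A call with a gripper value outside its range is refused whole. "jaw" is the opening, from -1 (shut) to 1 (fully open), so that 0 is half open, set as the call begins (left out, the last holds). The fingers move at their own pace and stop on an object; "force" is the grip in N (left out, the last holds). Time passes only in rows, so rows that repeat a pose let the fingers close, or fill a call up. It gives the time, the measured TCP pose, the force and the opening at its end, in the units of the state.
- r.get_state(): the state, without advancing time (a new reading comes with each control period).
- r.capture(name): name is "side" or "top" or "wrist"; returns a dict with "color" (384x512x3 uint8, red, green, blue), "range_z" (384x512 float32, m along the optical axis (not along the pixel's ray), 0 where there is no reading), "mtx" (3x3 intrinsics, pixels), "pose" (4x4, takes a point from camera to world coordinates). Camera axes: x right, y down, z forward; pixel columns grow to the right and rows downward; lengths in m; the calibration is good to about 2 mm. A picture is of the moment at which its call begins.
- r.close_job(): hands the job in, once; it reports no verdict.
Trained networks look in a picture, given as the dict that the camera call returned (one of the last four; its "shot" number tells which), for a name from the list of things; names that differ only in an ending like _2 or _b are one class to them, and where a whole thing is asked for, a point or a joint stands for the part that bears it (a point fixed in the world has none). Each returns a list of dicts, best first, with "score" (0 to 1); they miss things now and then, are a little off and sometimes report something else, mostly with a low value. They report only what shows in the picture. A call takes as long as a camera call. They do not tell look-alikes from the thing itself.
- r.find_in(picture, target): "uv" ([column, row] in pixels, amid what is visible of it).
- r.trace(picture, target): "mask" (384x512 bool, what is visible of it) and "uv" ([column, row] in pixels, amid what is visible of it).
The state is a dict: "time_s": time; "joints": joint angles; "qd": joint speeds; "joint_torque": joint torques, N m; "tcp_pos": TCP position; "eef_rot": TCP orientation; "contact_force": force on the tool from outside, world axes, zero at the start; "moment": the same for the moment, N m; "gripper_width": finger opening in m.
Only numpy, scipy, OpenCV 4.12 (cv2) and the standard library are available. Lean on these libraries where they do the work, as an engineer would, in place of code of your own. Each camera call takes 0.05 s, during which the arm holds its last target. There are 200 camera calls.

TASK

On the joiner's bench two painted dowel trays each have one corner held by an upright steel bench dog. Gently swing the yellow tray a quarter turn anticlockwise (seen from above) about its dog until its side lies along its dark wooden stop batten, without forcing it against the stop and keeping it flat on the bench and on its dog. Leave the blue tray where it is.

Things in the scene. Friction and masses are not known exactly. Their poses are not given: they have to be found in the camera images.
- yellow_tray: The tray to turn: loose open box, yellow walls 8 mm thick and 60 mm high, plywood floor, about 0.5 kg, with dowels fixed inside. One corner is a 40 mm wooden block with a 24 mm through hole, loose over a bench dog. Origin on the hole's axis at the underside; x along the long side, z up; it spans x -20 to 120, y -20 to 80 mm. Pushing face y = -20 near x = 100 towards +y turns it the right way.
- yellow_stop: Fixed bench dog and batten of the yellow tray. Origin on the dog's axis at bench level; dog: steel pin 20 mm across, 70 high. Batten: dark wood, 30 mm high, spans x -116 to -86, y 30 to 140 mm. At the start the tray's x axis is within 10 degrees of this x axis; at the end it points along this +y, the tray's face y = 80 along the batten (up to 8 mm of play).
- blue_tray_mid (a point): Centre of the blue tray, half-way up (30 mm above the bench): the same box with blue walls, held by its own dog, beside its own batten. To be left alone. Axes as those of the yellow tray; its hole axis lies at x -50, y -30 mm from this point.
- yellow_tray_mid (a point): Centre of the yellow tray, half-way up (30 mm above the bench), at x 50, y 30 mm of yellow_tray, with the same axes.
Things that resemble listed ones, but are neither listed nor needed, are in the scene too. There is more than one size of the yellow_tray; the one meant has the size given above.

How it is judged (in metres and radians):
At the end, for the whole second after the job is handed in: The yellow tray rests flat on the bench (under 8 mm up, tilt under 0.1 rad), its hole within 12 mm of its dog's axis, turned anticlockwise so that its long side is within 10 degrees of its stop batten's direction and its centre on the batten's side; the blue tray has moved under 15 mm (angle between the x axis of yellow_tray and the y axis of yellow_stop, either way round below 0.175 rad and y of yellow_tray_mid in the frame of yellow_stop above 0.03 m and z of yellow_tray in the frame of yellow_stop below 0.008 m and horizontal distance between yellow_tray and yellow_stop below 0.012 m and angle between yellow_tray's own z axis and vertical below 0.1 rad and linear speed of yellow_tray below 0.02 m/s and angular speed of yellow_tray below 0.1 rad/s and distance of blue_tray_mid from where it was at the start of the episode below 0.015 m); the robot touches nothing.
It fails at once if the yellow tray is lifted or tipped up (z of yellow_tray in the frame of yellow_stop above 0.025 m or angle between yellow_tray's own z axis and vertical above 0.25 rad).
It fails at once if the blue tray is moved (distance of blue_tray_mid from where it was at the start of the episode above 0.015 m).
It fails at once if the yellow tray is forced hard against its stop or dog (contact force between yellow_tray and yellow_stop above 80 N).
It also fails if it takes over 37 s, if anything falls off the work surface, if the arm or the gripper's body presses on something with over 40 N, if the wrist force passes 120 N, or if a joint passes its speed limit or range.

## Working session

There is one attempt and no reset: what is moved stays moved. The work goes in short steps, Python scripts to look and compute and a tool call to move; the robot and the scene stay as the last step left them, time stands still between calls to the robot, and variables do not carry over. Pictures are saved under pics/ and viewed, about 8 in all and at most 12, crops included, and the job is handed in when it is done.

Besides the shell and the picture viewer there is one more tool, called after "Request:" in YAML: its name, and indented under it one key for each argument. send_rows: Moves the arm, as the interface text tells. Its arguments: {"type":"object","properties":{"plan":{"type":"array"},"jaw":{"type":"number"},"force":{"type":"number"}},"required":["plan"]}

```bash
mkdir -p pics; cat > h.py <<'E'
import numpy as np, cv2
from plant import r
from scipy.spatial.transform import Rotation as R
def pts(c):
    z=c["range_z"]; K=c["mtx"]; v,u=np.indices(z.shape)
    P=np.stack([(u-K[0,2])/K[0,0]*z,(v-K[1,2])/K[1,1]*z,z],-1)
    return P@c["pose"][:3,:3].T+c["pose"][:3,3]
def save(n,im): cv2.imwrite("pics/"+n,im[...,::-1])
E
python3 - <<'E'
from h import *
s=r.get_state(); print(s)
for n in("top","side"):
    c=r.capture(n); save(n+"1.png",c["color"]); P=pts(c)
    for t in("yellow_tray","yellow_stop","blue_tray_mid"):
        for d in r.trace(c,t):
            m=d["mask"]&(c["range_z"]>0); q=P[m]
            print(n,t,round(d["score"],2),np.round(d["uv"]),m.sum(),np.median(q,0).round(3) if len(q) else'',np.percentile(q,[2,98],axis=0).round(3).tolist() if len(q) else '')
E
```

```text
{'time_s': 0.0, 'joints': array([ 9.00155897e+01,  2.05925465e+01,  6.34098564e-01, -2.15610130e-02,
       -7.01359870e+01, -1.65060420e+01]), 'qd': array([ 0.02924655, -0.06780269, -0.00566955, -0.04539584,  0.09631465,
        0.1277664 ]), 'joint_torque': array([-1.24635430e-03, -5.82716024e+01,  2.93052703e+01,  6.99711710e+00,
        6.86164465e-03, -1.74298307e-04]), 'tcp_pos': array([0.19149694, 0.64678678, 0.24460806]), 'eef_rot': array([  94.3940332 ,   89.90341369, -102.103762  ]), 'contact_force': array([ 0.90192729, -0.769517  ,  0.57738427]), 'moment': array([-0.01772963, -0.07598449, -0.0456302 ]), 'gripper_width': 0.0878307234760542}
top yellow_tray 0.83 [300. 172.] 2282 [ 0.588 -0.207  0.017] [[0.511, -0.259, 0.003], [0.653, -0.149, 0.063]]
top yellow_tray 0.73 [361. 176.] 1080 [ 0.577 -0.375  0.011] [[0.524, -0.424, 0.002], [0.619, -0.319, 0.045]]
top yellow_stop 0.86 [290. 227.] 615 [ 0.432 -0.182  0.03 ] [[0.412, -0.251, 0.0], [0.548, -0.123, 0.071]]
top blue_tray_mid 0.58 [164. 193.] 2463 [0.514 0.14  0.017] [[0.441, 0.083, 0.003], [0.577, 0.182, 0.063]]
side yellow_tray 0.78 [271. 147.] 3310 [ 0.584 -0.21   0.037] [[0.508, -0.267, 0.002], [0.653, -0.145, 0.062]]
side yellow_tray 0.74 [314. 112.] 1029 [ 0.576 -0.379  0.027] [[0.522, -0.426, 0.004], [0.62, -0.318, 0.044]]
side yellow_stop 0.79 [320. 191.] 913 [ 0.427 -0.17   0.031] [[0.409, -0.252, 0.001], [0.545, -0.122, 0.071]]
side blue_tray_mid 0.76 [187. 269.] 5774 [0.512 0.134 0.029] [[0.438, 0.088, 0.005], [0.575, 0.186, 0.062]]
```

```bash
python3 -c "
import cv2,numpy as np
a=cv2.imread('pics/top1.png');cv2.imwrite('pics/t1.png',cv2.resize(a,(800,600)))"
```

```text
(no output)
```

View pics/t1.png

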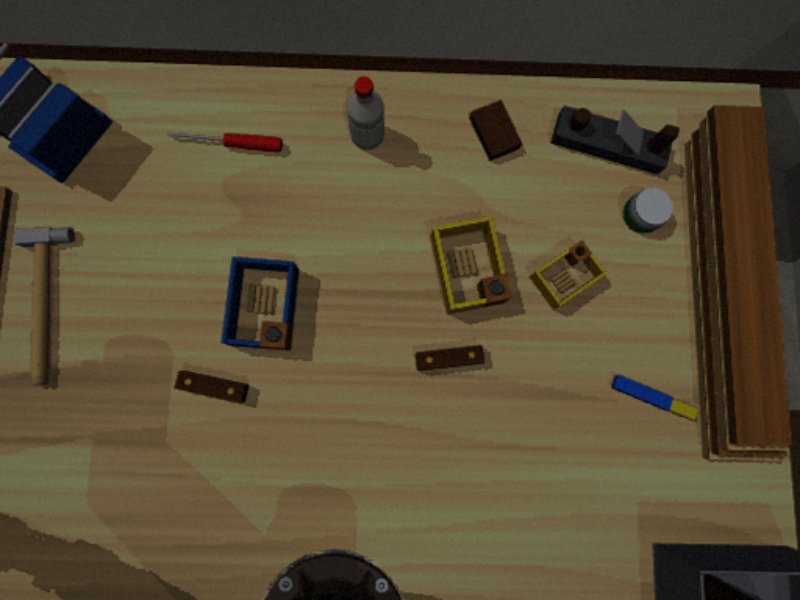

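The top view (800 px wide) has two yellow trays: the large one at (470,265), with its block at lower right (495,288), and the small one at (570,275). The blue tray is at (260,303). The yellow batten is at (450,357) and the blue tray's batten at (212,387). The large yellow tray is the likely target, so I'll check its size and fit poses.

```bash
cat >> h.py <<'E'
def rect(q):
    return cv2.minAreaRect((q[:,:2]*1000).astype(np.float32))
def rep(cam="top",off=None):
    c=r.capture(cam); P=pts(c); ok=c["range_z"]>0
    for i,d in enumerate(r.trace(c,"yellow_tray")):
        q=P[d["mask"]&ok]; q=q[(q[:,2]>.03)]
        print(cam,"tray",d["score"].round(2) ,np.round(d["uv"]),[np.round(a,1) for a in rect(q)], "zmax",np.percentile(q[:,2],98).round(3))
        print(np.round(cv2.boxPoints(rect(q))).tolist())
    box=ok&(P[...,0]>.38)&(P[...,0]<.72)&(P[...,1]>-.3)&(P[...,1]<-.08)
    q=P[box&(P[...,2]>.0655)&(P[...,2]<.074)]; print(cam,"dog",q.mean(0).round(4) if len(q) else None,len(q), q.ptp(0) if len(q) and hasattr(q,'ptp') else '')
    for d in r.trace(c,"yellow_stop"):
        q=P[d["mask"]&ok]; q=q[(q[:,2]>.02)&(q[:,2]<.036)&(q[:,0]<.48)]
        if len(q): print(cam,"batten",[np.round(a,1) for a in rect(q)],np.round(cv2.boxPoints(rect(q))).tolist())
    return c,P
E
python3 - <<'E'
from h import *
for n in("top","side"):
    c,P=rep(n)
    if n=="top": 
        save("crop1.png",cv2.resize(c["color"][130:250,250:400],(750,600),interpolation=cv2.INTER_CUBIC))
        m=(P[...,2]>.015)&(c["range_z"]>0)&(P[...,0]>.5)&(P[...,0]<.9)&(P[...,1]>-.5)&(P[...,1]<.2)
        n,l,st,ce=cv2.connectedComponentsWithStats(m.astype(np.uint8))
        for i in range(1,n):
            if st[i,4]>60: q=P[l==i]; print("obj",q.min(0).round(2),q.max(0).round(2))
E
```

```text
Traceback (most recent call last):
  File "h.py", line 15, in rep
    print(cam,"tray",d["score"].round(2) ,np.round(d["uv"]),[np.round(a,1) for a in rect(q)], "zmax",np.percentile(q[:,2],98).round(3))
                     ^^^^^^^^^^^^^^^^
AttributeError: 'float' object has no attribute 'round'
```

```bash
sed -i 's/d\["score"\].round(2)/round(d["score"],2)/' h.py
python3 - <<'E'
from h import *
for n in("top","side"):
    c,P=rep(n)
    if n=="top": 
        save("crop1.png",cv2.resize(c["color"][130:250,250:400],(750,600),interpolation=cv2.INTER_CUBIC))
        m=(P[...,2]>.015)&(c["range_z"]>0)&(P[...,0]>.5)&(P[...,0]<.9)&(P[...,1]>-.5)&(P[...,1]<.2)
        k,l,st,ce=cv2.connectedComponentsWithStats(m.astype(np.uint8))
        for i in range(1,k):
            if st[i,4]>60: q=P[l==i]; print("obj",q.min(0).round(2),q.max(0).round(2))
E
```

```text
top tray 0.96 [301. 171.] [array([ 584.2, -205.8]), array([140.4, 100.6]), np.float64(12.8)] zmax 0.063
[[505.0, -172.0], [527.0, -270.0], [664.0, -239.0], [642.0, -141.0]]
top tray 0.9 [361. 176.] [array([ 574.8, -373.4]), array([70. , 99.1]), np.float64(35.6)] zmax 0.045
[[517.0, -354.0], [575.0, -434.0], [632.0, -393.0], [574.0, -313.0]]
top dog [ 0.5416 -0.2452  0.07  ] 51 
top batten [array([ 430.3, -174.2]), array([ 29.6, 106.7]), np.float64(7.5)] [[409.0, -123.0], [423.0, -229.0], [452.0, -225.0], [438.0, -119.0]]
obj [ 0.79 -0.06  0.02] [0.85 0.   0.17]
obj [ 0.78 -0.3   0.02] [ 0.88 -0.21  0.03]
obj [ 0.78 -0.5   0.02] [ 0.88 -0.35  0.09]
obj [0.78 0.12 0.02] [0.81 0.2  0.03]
obj [ 0.66 -0.5   0.02] [ 0.72 -0.48  0.05]
obj [ 0.51 -0.27  0.02] [ 0.66 -0.14  0.07]
obj [ 0.52 -0.43  0.02] [ 0.63 -0.31  0.05]
obj [ 0.57 -0.22  0.02] [ 0.62 -0.19  0.02]
obj [0.5  0.08 0.02] [0.58 0.18 0.06]
obj [0.5  0.12 0.02] [0.54 0.16 0.02]
side tray 0.93 [313. 114.] [array([ 555.7, -349.4]), array([ 70.4, 162.7]), np.float64(35.7)] zmax 0.045
[[480.0, -304.0], [575.0, -436.0], [632.0, -395.0], [537.0, -263.0]]
side tray 0.89 [272. 147.] [array([ 583.2, -206.8]), array([140.9, 102.7]), np.float64(12.3)] zmax 0.062
[[503.0, -172.0], [525.0, -272.0], [663.0, -242.0], [641.0, -142.0]]
side dog [ 0.5401 -0.2455  0.0703] 58 
side batten [array([ 429.7, -176.3]), array([ 30.3, 112.3]), np.float64(7.8)] [[407.0, -123.0], [422.0, -234.0], [452.0, -230.0], [437.0, -119.0]]
```

View pics/crop1.png

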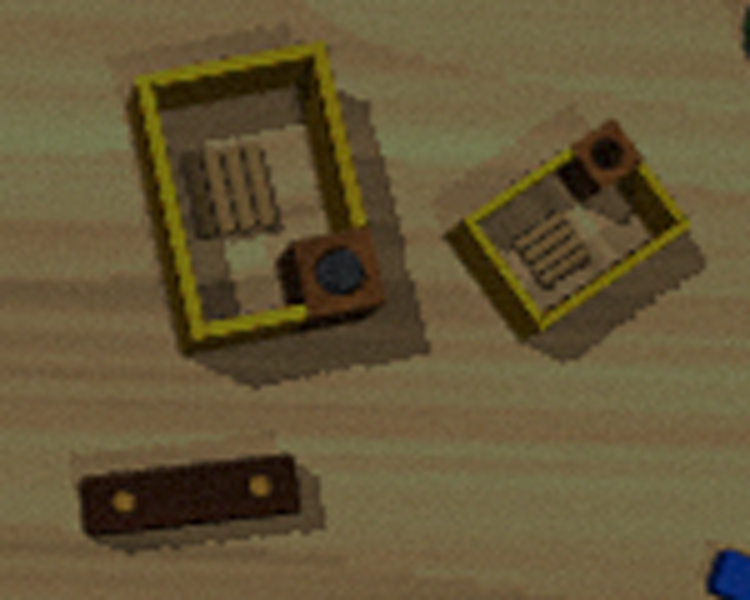

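The large tray measures 140×100×60 mm, which matches the description. The small one is 70×99 mm and 45 mm high, so it is the look-alike. The target's dog is at (0.541, -0.245), the tray is at about 12.6° and the stop y axis at about 97.5°. I'll push with shut fingers, tool y along the tray's long side.

```bash
cat >> h.py <<'E'
D=np.array([.541,-.245])
def st():
    s=r.get_state(); M=R.from_euler('xyz',s["eef_rot"],degrees=True).as_matrix()
    print("t",s["time_s"],"tcp",s["tcp_pos"].round(4),"psi",np.degrees(np.arctan2(M[1,1],M[0,1])).round(2),"tilt",np.degrees(np.arccos(-M[2,0])).round(2),"F",s["contact_force"].round(1),"q",s["joints"].round(0),"w",round(s["gripper_width"],3))
    return s["tcp_pos"],M
def plan(W):
    p,M=st()
    for x,y,z,psi in W:
        c,s=np.cos(np.radians(psi)),np.sin(np.radians(psi))
        T=np.array([[0,c,s],[0,s,-c],[-1,0,0]])
        print([(M.T@(np.array([x,y,z])-p)/.15).round(3).tolist(),(R.from_matrix(M.T@T).as_rotvec()/(np.pi/4)).round(3).tolist()])
def arc(th,d,z,rad=.1,flip=0):  # pusher pose for tray angle th, d beyond face
    a=np.radians(th); q=D+rad*np.array([np.cos(a),np.sin(a)])+(.02+d)*np.array([np.sin(a),-np.cos(a)])
    return [*q,z,th+flip]
E
python3 - <<'E'
from h import *
p,M=st(); a=arc(12.6,.04,.25); print(a)
f=np.array(a[:3])
d=f-p
plan([[*(p+d*k),a[3]] for k in(.2,.4,.6,.8,1)])
E
```

```text
t 0.8 tcp [0.1916 0.6472 0.2456] psi -106.49 tilt 0.0 F [-0.3 -0.3 -0.1] q [ 90.  21.   1.   0. -70. -17.] w 0.088
[np.float64(0.6516802706776673), np.float64(-0.2817406815766706), 0.25, 12.6]
t 0.8 tcp [0.1916 0.6472 0.2456] psi -106.49 tilt 0.0 F [-0.3 -0.3 -0.1] q [ 90.  21.   1.   0. -70. -17.] w 0.088
[[-0.006, 1.014, -0.94], [-2.646, -0.0, 0.0]]
[[-0.012, 2.027, -1.879], [-2.646, -0.0, 0.0]]
[[-0.018, 3.041, -2.819], [-2.646, -0.0, 0.0]]
[[-0.024, 4.054, -3.759], [-2.646, -0.0, 0.0]]
[[-0.029, 5.068, -4.699], [-2.646, -0.0, 0.0]]
```

Request:
send_rows:
  plan:
    - [[0,0.2,-0.19],[0.18,0,0]]
    - [[0,0.4,-0.38],[0.36,0,0]]
    - [[0,0.6,-0.56],[0.54,0,0]]
    - [[0,0.8,-0.75],[0.72,0,0]]
    - [[0,1.0,-0.93],[0.9,0,0]]
  jaw: -1
  force: 20

```text
time_s: 1.3
tcp_pos: [0.2834, 0.4622, 0.2457]
eef_rot: [-52.7, 90.0, 70.0]
contact_force: [-0.1, 0.2, -0.1]
gripper_width: 0.0531
```

```bash
python3 - <<'E'
from h import *
a=arc(12.6,.04,.25,flip=180); p,M=st()
d=np.array(a[:3])-p
plan([[*(p+d*k),a[3]] for k in(.25,1)])
E
```

```text
t 1.3 tcp [0.2834 0.4622 0.2457] psi -147.32 tilt 0.03 F [-0.1  0.2 -0.1] q [ 79.   8. -16.   0. -66. -47.] w 0.053
t 1.3 tcp [0.2834 0.4622 0.2457] psi -147.32 tilt 0.03 F [-0.1  0.2 -0.1] q [ 79.   8. -16.   0. -66. -47.] w 0.053
[[-0.008, 0.153, -1.375], [0.446, 0.0, 0.0]]
[[-0.03, 0.612, -5.5], [0.446, 0.0, 0.0]]
```

Request:
send_rows:
  plan:
    - [[0,0.02,-0.3],[0,0,0]]
    - [[0,0.05,-0.6],[0,0,0]]
    - [[0,0.08,-0.8],[0,0,0]]
    - [[0,0.11,-1],[0,0,0]]
    - [[0,0.11,-1],[0,0,0]]

```text
time_s: 1.8
tcp_pos: [0.3512, 0.3244, 0.2461]
eef_rot: [-52.6, 89.9, 69.9]
contact_force: [-0.3, 0.6, 1.0]
gripper_width: 0.0133
```

Request:
send_rows:
  plan:
    - [[0,0.02,-0.3],[0,0,0]]
    - [[0,0.05,-0.6],[0,0,0]]
    - [[0,0.08,-0.8],[0,0,0]]
    - [[0,0.11,-1],[0,0,0]]
    - [[0,0.11,-1],[0,0,0]]

```text
time_s: 2.3
tcp_pos: [0.4186, 0.187, 0.2462]
eef_rot: [-66.5, 89.9, 55.9]
contact_force: [-0.1, 0.2, -0.2]
gripper_width: 0.0005
```

Request:
send_rows:
  plan:
    - [[0,0.02,-0.3],[0,0,0]]
    - [[0,0.05,-0.6],[0,0,0]]
    - [[0,0.08,-0.8],[0,0,0]]
    - [[0,0.11,-1],[0,0,0]]
    - [[0,0.11,-1],[0,0,0]]

```text
time_s: 2.8
tcp_pos: [0.4861, 0.0499, 0.246]
eef_rot: [-83.2, 90.0, 39.1]
contact_force: [-0.1, 0.3, -0.2]
gripper_width: 0.0008
```

Request:
send_rows:
  plan:
    - [[0,0.02,-0.3],[0,0,0]]
    - [[0,0.05,-0.6],[0,0,0]]
    - [[0,0.08,-0.8],[0,0,0]]
    - [[0,0.11,-1],[0,0,0]]
    - [[0,0.11,-1],[0,0,0]]

```text
time_s: 3.3
tcp_pos: [0.5534, -0.0871, 0.2454]
eef_rot: [99.9, 90.0, -138.0]
contact_force: [-0.2, 0.8, -0.0]
gripper_width: 0.0002
```

```bash
python3 - <<'E'
from h import *
plan([arc(12.6,.045,.2,flip=180)])
E
```

```text
t 3.3 tcp [ 0.5534 -0.0871  0.2454] psi -147.86 tilt 0.02 F [-0.2  0.8 -0. ] q [ 11.  10. -14.   0. -66.  21.] w 0.0
[[0.303, 0.147, -1.479], [0.434, -0.0, -0.0]]
```

Request:
send_rows:
  plan:
    - [[0,0.03,-0.25],[0.1,0,0]]
    - [[0,0.05,-0.5],[0.2,0,0]]
    - [[0,0.07,-0.7],[0.3,0,0]]
    - [[0,0.1,-0.9],[0.434,0,0]]
    - [[0,0.1,-1],[0.434,0,0]]

```text
time_s: 3.8
tcp_pos: [0.6215, -0.2225, 0.2449]
eef_rot: [101.0, 90.0, -156.6]
contact_force: [-0.2, 0.4, -0.7]
gripper_width: 0.0002
```

```bash
python3 - <<'E'
from h import *
plan([arc(12.6,.045,.2,flip=180),arc(12.6,.045,.12,flip=180),arc(12.6,.045,.045,flip=180)])
c=r.capture("wrist"); save("w1.png",c["color"])
E
```

```text
t 3.8 tcp [ 0.6215 -0.2225  0.2449] psi -167.56 tilt 0.04 F [-0.2  0.4 -0.7] q [ -3.  19.  -1.   0. -69.  15.] w 0.0
[[0.3, -0.112, -0.462], [-0.004, -0.0, -0.001]]
[[0.833, -0.112, -0.462], [-0.004, -0.0, -0.001]]
[[1.333, -0.113, -0.462], [-0.004, -0.0, -0.001]]
```

View pics/w1.png

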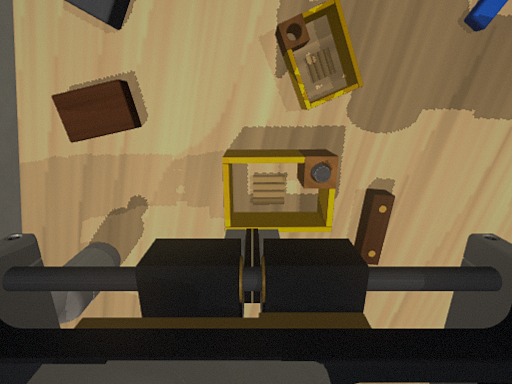

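The wrist view shows the target tray at (280,190), with its dog at (320,172). The closed fingers are at (252,235), and the strip beyond the far face (row about 150) is free. I'll move over it and go down.

Request:
send_rows:
  plan:
    - [[0,-0.05,-0.25],[0,0,0]]
    - [[0.1,-0.11,-0.46],[0,0,0]]
    - [[0.3,-0.11,-0.46],[0,0,0]]
    - [[0.55,-0.11,-0.46],[0,0,0]]
    - [[0.75,-0.11,-0.46],[0,0,0]]

```text
time_s: 4.35
tcp_pos: [0.653, -0.2855, 0.1302]
eef_rot: [73.8, 89.9, 176.6]
contact_force: [-0.6, 1.1, 0.3]
gripper_width: 0.0003
```

```bash
python3 - <<'E'
from h import *
plan([arc(12.6,.04,.045,flip=180),arc(12.6,.015,.045,flip=180)])
E
```

```text
t 4.35 tcp [ 0.653  -0.2855  0.1302] psi -167.24 tilt 0.1 F [-0.6  1.1  0.3] q [ -8.  29.  -2.   0. -59.  21.] w 0.0
[[0.568, 0.002, 0.026], [0.004, 0.001, -0.002]]
[[0.568, 0.002, 0.193], [0.004, 0.001, -0.002]]
```

Request:
send_rows:
  plan:
    - [[0.2,0,0],[0,0,0]]
    - [[0.4,0,0],[0,0,0]]
    - [[0.57,0,0],[0,0,0]]
    - [[0.57,0,0.08],[0,0,0]]
    - [[0.57,0,0.16],[0,0,0]]

```text
time_s: 4.85
tcp_pos: [0.6476, -0.2604, 0.0446]
eef_rot: [75.5, 89.8, 178.4]
contact_force: [0.1, 0.0, 1.0]
gripper_width: 0.0004
```

```bash
python3 - <<'E'
from h import *
plan([arc(t,.01,.045,flip=180) for t in (12.6,16,20,24,28)])
E
```

```text
t 4.85 tcp [ 0.6476 -0.2604  0.0446] psi -167.14 tilt 0.15 F [0.1 0.  1. ] q [ -6.  32.  -9.   0. -49.  19.] w 0.0
[[-0.002, 0.004, 0.055], [0.006, 0.001, -0.003]]
[[-0.002, -0.007, 0.095], [-0.07, 0.001, -0.003]]
[[-0.002, -0.017, 0.143], [-0.159, 0.001, -0.003]]
[[-0.002, -0.023, 0.191], [-0.247, 0.001, -0.003]]
[[-0.002, -0.026, 0.239], [-0.336, 0.001, -0.003]]
```

Request:
send_rows:
  plan:
    - [[0,0,0.055],[0,0,0]]
    - [[0,-0.007,0.095],[-0.07,0,0]]
    - [[0,-0.017,0.143],[-0.16,0,0]]
    - [[0,-0.023,0.19],[-0.25,0,0]]
    - [[0,-0.026,0.24],[-0.336,0,0]]

```text
time_s: 5.35
tcp_pos: [0.6446, -0.2236, 0.0469]
eef_rot: [-161.1, 89.9, -42.9]
contact_force: [1.2, -3.9, -1.1]
gripper_width: 0.0004
```

```bash
python3 - <<'E'
from h import *
plan([arc(t,.01,.045,flip=180) for t in (32,36,40,45,50)])
rep()
E
```

```text
t 5.35 tcp [ 0.6446 -0.2236  0.0469] psi -151.76 tilt 0.06 F [ 1.2 -3.9 -1.1] q [ -3.  31. -11.   0. -48.  31.] w 0.0
[[0.013, -0.003, 0.045], [-0.084, -0.001, 0.0]]
[[0.013, -0.012, 0.093], [-0.173, -0.001, 0.0]]
[[0.013, -0.018, 0.141], [-0.261, -0.001, 0.0]]
[[0.013, -0.02, 0.202], [-0.373, -0.001, 0.0]]
[[0.012, -0.017, 0.262], [-0.484, -0.001, 0.0]]
top tray 0.69 [362. 176.] [array([ 574.5, -372.6]), array([69.6, 98.6]), np.float64(36.1)] zmax 0.045
[[517.0, -353.0], [575.0, -433.0], [632.0, -392.0], [574.0, -312.0]]
top tray 0.67 [291. 179.] [array([ 571.1, -193.1]), array([140.4,  99.8]), np.float64(28.9)] zmax 0.069
[[486.0, -183.0], [534.0, -271.0], [657.0, -203.0], [608.0, -115.0]]
top dog [ 0.5442 -0.2448  0.0704] 47 
top batten [array([ 430.7, -175.7]), array([ 30.1, 109.5]), np.float64(7.8)] [[408.0, -123.0], [423.0, -232.0], [453.0, -228.0], [438.0, -119.0]]
```

Contact is at about 4 N and the tray is at 28.9°, following the push. I'll continue along the arc.

Request:
send_rows:
  plan:
    - [[0.01,-0.003,0.045],[-0.084,0,0]]
    - [[0.01,-0.012,0.093],[-0.17,0,0]]
    - [[0.01,-0.018,0.14],[-0.26,0,0]]
    - [[0.01,-0.02,0.2],[-0.37,0,0]]
    - [[0.01,-0.017,0.26],[-0.484,0,0]]

```text
time_s: 6.0
tcp_pos: [0.6295, -0.1879, 0.0465]
eef_rot: [-156.3, 89.8, -16.4]
contact_force: [1.7, -3.4, 0.2]
gripper_width: 0.0006
```

```bash
python3 - <<'E'
from h import *
plan([arc(t,.01,.045,flip=180) for t in (54,58,62,66,70)])
E
```

```text
t 6.0 tcp [ 0.6295 -0.1879  0.0465] psi -130.11 tilt 0.19 F [ 1.7 -3.4  0.2] q [  0.  29. -15.   0. -46.  49.] w 0.001
[[0.01, -0.008, 0.054], [-0.091, -0.004, 0.002]]
[[0.009, -0.017, 0.102], [-0.18, -0.004, 0.001]]
[[0.009, -0.023, 0.15], [-0.269, -0.004, 0.001]]
[[0.009, -0.025, 0.199], [-0.358, -0.004, 0.001]]
[[0.009, -0.024, 0.247], [-0.447, -0.004, 0.001]]
```

Request:
send_rows:
  plan:
    - [[0.01,-0.008,0.054],[-0.09,0,0]]
    - [[0.01,-0.017,0.1],[-0.18,0,0]]
    - [[0.01,-0.023,0.15],[-0.27,0,0]]
    - [[0.01,-0.025,0.2],[-0.36,0,0]]
    - [[0.01,-0.024,0.247],[-0.447,0,0]]

```text
time_s: 6.5
tcp_pos: [0.6049, -0.1613, 0.0465]
eef_rot: [-172.8, 89.6, -12.7]
contact_force: [1.8, -2.8, 0.3]
gripper_width: 0.0006
```

```bash
python3 - <<'E'
from h import *
plan([arc(t,.01,.045,flip=180) for t in (73,76,79,82,84)])
rep()
c=r.capture("side"); P=pts(c)
for d in r.trace(c,"yellow_tray"):
    q=P[d["mask"]&(c["range_z"]>0)]; q=q[q[:,2]>.052]; q=q[q[:,2]<.065]
    if len(q): print(np.round(d["uv"]),rect(q))
E
```

```text
t 6.5 tcp [ 0.6049 -0.1613  0.0465] psi -109.91 tilt 0.4 F [ 1.8 -2.8  0.3] q [  3.  27. -19.   0. -44.  67.] w 0.001
[[0.01, -0.007, 0.045], [-0.065, -0.009, 0.001]]
[[0.009, -0.014, 0.08], [-0.131, -0.009, 0.001]]
[[0.009, -0.02, 0.116], [-0.198, -0.009, 0.0]]
[[0.009, -0.024, 0.152], [-0.265, -0.009, 0.0]]
[[0.009, -0.026, 0.177], [-0.309, -0.009, 0.0]]
top tray 0.86 [294. 196.] [array([ 529.7, -186.6]), array([140.1,  98.5]), np.float64(69.7)] zmax 0.103
[[459.0, -235.0], [552.0, -269.0], [600.0, -138.0], [508.0, -104.0]]
top tray 0.75 [363. 176.] [array([ 574.6, -373. ]), array([69.9, 99.7]), np.float64(35.6)] zmax 0.045
[[517.0, -353.0], [575.0, -434.0], [632.0, -393.0], [574.0, -312.0]]
top dog [ 0.5407 -0.2454  0.0703] 42 
top batten [array([ 430.5, -175.3]), array([ 29.8, 109. ]), np.float64(8.1)] [[408.0, -123.0], [423.0, -231.0], [453.0, -227.0], [438.0, -119.0]]
[286. 162.] ((528.8555297851562, -188.16058349609375), (141.91444396972656, 103.61299896240234), 69.00885772705078)
```

Request:
send_rows:
  plan:
    - [[0.01,-0.007,0.045],[-0.065,0,0]]
    - [[0.01,-0.014,0.08],[-0.13,0,0]]
    - [[0.01,-0.02,0.116],[-0.2,-0.01,0]]
    - [[0.01,-0.024,0.152],[-0.265,-0.01,0]]
    - [[0.01,-0.026,0.177],[-0.31,-0.01,0]]

```text
time_s: 7.25
tcp_pos: [0.5822, -0.1486, 0.0447]
eef_rot: [-64.7, 90.0, 109.2]
contact_force: [3.6, -2.3, 1.2]
gripper_width: 0.0
```

```bash
python3 - <<'E'
from h import *
plan([arc(t,.01,.045,flip=180) for t in (87,90,92,94,95.5)])
E
```

```text
t 7.25 tcp [ 0.5822 -0.1486  0.0447] psi -96.16 tilt 0.03 F [ 3.6 -2.3  1.2] q [  4.  25. -22.  -0. -43.  80.] w 0.0
[[-0.002, -0.008, 0.041], [-0.07, 0.0, 0.001]]
[[-0.002, -0.016, 0.077], [-0.137, 0.0, 0.001]]
[[-0.002, -0.02, 0.101], [-0.181, 0.0, 0.001]]
[[-0.002, -0.023, 0.125], [-0.226, 0.0, 0.001]]
[[-0.002, -0.025, 0.143], [-0.259, 0.0, 0.001]]
```

Request:
send_rows:
  plan:
    - [[0,-0.008,0.04],[-0.07,0,0]]
    - [[0,-0.016,0.077],[-0.137,0,0]]
    - [[0,-0.02,0.1],[-0.18,0,0]]
    - [[0,-0.023,0.125],[-0.226,0,0]]
    - [[0,-0.025,0.143],[-0.26,0,0]]

```text
time_s: 7.75
tcp_pos: [0.5624, -0.1425, 0.0451]
eef_rot: [-166.0, 89.9, 19.6]
contact_force: [3.6, 0.8, 0.6]
gripper_width: 0.0006
```

```bash
python3 - <<'E'
from h import *
plan([arc(t,.01,.045,flip=180) for t in (96.5,97.5)]+[arc(97.5,.05,.045,flip=180)])
rep(); c,P=rep("side"); save("s2.png",c["color"])
E
```

```text
t 7.75 tcp [ 0.5624 -0.1425  0.0451] psi -84.46 tilt 0.11 F [3.6 0.8 0.6] q [  5.  23. -25.  -0. -42.  91.] w 0.001
[[0.001, -0.004, 0.019], [-0.021, -0.002, 0.001]]
[[0.001, -0.007, 0.031], [-0.044, -0.002, 0.001]]
[[0.001, -0.016, -0.236], [-0.044, -0.002, 0.001]]
top tray 0.96 [297. 206.] [array([ 505.6, -197.4]), array([ 98.2, 140.5]), np.float64(4.9)] zmax 0.063
[[451.0, -132.0], [463.0, -272.0], [560.0, -263.0], [549.0, -123.0]]
top tray 0.62 [361. 176.] [array([ 574.9, -373.2]), array([69.8, 99.3]), np.float64(35.8)] zmax 0.045
[[518.0, -353.0], [576.0, -434.0], [632.0, -393.0], [574.0, -313.0]]
top dog [ 0.5383 -0.2475  0.0697] 28 
side tray 0.81 [300. 165.] [array([ 500.5, -192.1]), array([109.4, 156.9]), np.float64(5.3)] zmax 0.062
[[439.0, -119.0], [453.0, -275.0], [562.0, -265.0], [548.0, -109.0]]
side tray 0.65 [315. 113.] [array([ 573.9, -374.9]), array([ 70.4, 103.2]), np.float64(35.5)] zmax 0.045
[[515.0, -353.0], [575.0, -437.0], [633.0, -396.0], [573.0, -312.0]]
side dog [ 0.54   -0.2451  0.0704] 56 
side batten [array([ 429.6, -175.9]), array([ 30.5, 110.8]), np.float64(7.8)] [[407.0, -123.0], [422.0, -233.0], [452.0, -229.0], [437.0, -119.0]]
```

View pics/s2.png

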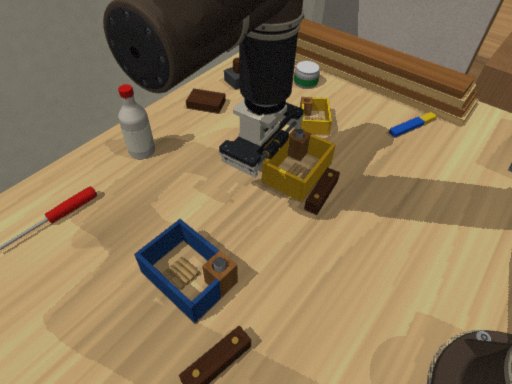

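The side view shows the tray at (300,165), lying nearly along the batten at (322,190), with the blue tray undisturbed. The tray is at about 95° and needs 97.7°. I'll give one small nudge, then back straight off.

Request:
send_rows:
  plan:
    - [[0,-0.002,0.01],[-0.01,0,0]]
    - [[0,-0.004,0.019],[-0.02,0,0]]
    - [[0,-0.005,0.025],[-0.03,0,0]]
    - [[0,-0.006,0.03],[-0.04,0,0]]
    - [[0,-0.006,0.03],[-0.04,0,0]]

```text
time_s: 8.55
tcp_pos: [0.5572, -0.1421, 0.045]
eef_rot: [-141.4, 90.0, 45.9]
contact_force: [2.7, 1.7, 1.6]
gripper_width: 0.0005
```

Request:
send_rows:
  plan:
    - [[0,0,-0.05],[0,0,0]]
    - [[0,0,-0.15],[0,0,0]]
    - [[0,0,-0.27],[0,0,0]]
    - [[-0.15,0,-0.3],[0,0,0]]
    - [[-0.45,0,-0.3],[0,0,0]]

```text
time_s: 9.05
tcp_pos: [0.5993, -0.1364, 0.1089]
eef_rot: [-9.5, 89.5, 177.8]
contact_force: [0.6, -0.1, 0.7]
gripper_width: 0.0004
```

Request:
send_rows:
  plan:
    - [[-0.25,0,-0.2],[0,0,0]]
    - [[-0.5,0,-0.4],[0,0,0]]
    - [[-0.7,0,-0.6],[0,0,0]]
    - [[-0.7,0,-0.8],[0,0,0]]
    - [[-0.7,0,-0.8],[0,0,0]]

```text
time_s: 9.55
tcp_pos: [0.7215, -0.1208, 0.2119]
eef_rot: [-8.8, 89.4, 178.5]
contact_force: [-0.8, -0.6, -1.1]
gripper_width: 0.0003
```

```bash
python3 - <<'E'
from h import *
st()
c,P=rep(); save("t3.png",cv2.resize(c["color"][130:280,100:400],(800,400)))
for d in r.trace(c,"blue_tray_mid"): q=P[d["mask"]]; q=q[q[:,2]>.03]; print("blue",rect(q))
rep("side")
E
```

```text
t 9.55 tcp [ 0.7215 -0.1208  0.2119] psi -82.71 tilt 0.58 F [-0.8 -0.6 -1.1] q [  6.  27.   7.  -0. -70.  92.] w 0.0
top tray 0.94 [365. 176.] [array([ 574.6, -373.5]), array([70.2, 99.4]), np.float64(35.0)] zmax 0.045
[[517.0, -353.0], [574.0, -434.0], [632.0, -394.0], [575.0, -313.0]]
top tray 0.63 [297. 203.] [array([ 504.5, -199.1]), array([100.6, 140. ]), np.float64(7.5)] zmax 0.063
[[445.0, -136.0], [464.0, -275.0], [564.0, -262.0], [545.0, -123.0]]
top dog [ 0.5411 -0.2452  0.0699] 49 
top batten [array([ 430.5, -175.5]), array([ 30. , 109.4]), np.float64(8.2)] [[408.0, -123.0], [423.0, -232.0], [453.0, -227.0], [438.0, -119.0]]
blue ((451.0159606933594, 54.77372741699219), (276.7371520996094, 109.06318664550781), 37.291141510009766)
side tray 0.97 [314. 114.] [array([ 573.8, -374.4]), array([ 70. , 102.6]), np.float64(35.6)] zmax 0.045
[[515.0, -353.0], [575.0, -437.0], [632.0, -396.0], [572.0, -312.0]]
side tray 0.66 [300. 163.] [array([ 499.2, -194.5]), array([106.7, 154.5]), np.float64(7.5)] zmax 0.063
[[436.0, -125.0], [456.0, -278.0], [562.0, -264.0], [542.0, -111.0]]
side dog [ 0.5402 -0.2453  0.0704] 57 
side batten [array([ 429.5, -176.2]), array([ 30.2, 110.5]), np.float64(7.8)] [[407.0, -123.0], [422.0, -233.0], [452.0, -229.0], [437.0, -119.0]]
```

View pics/t3.png

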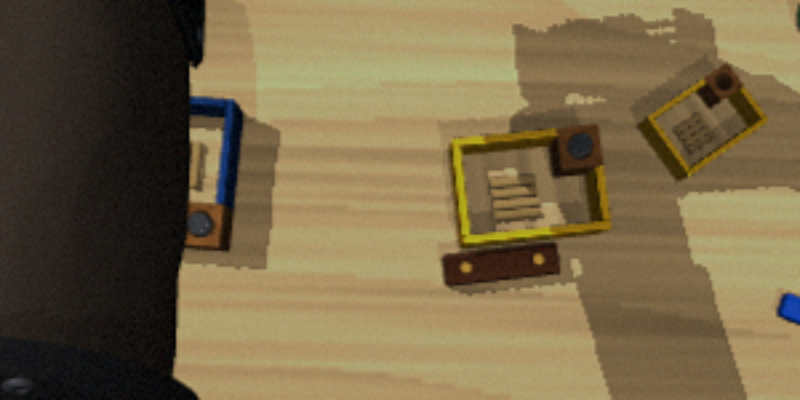

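The tray, at (530,185) in the crop, lies parallel to its batten at 97.5° (batten about 98°). It is flat, and its block is on the dog at (580,147). The arm is clear, so I'm handing in.

```bash
python3 -c "
from h import *
c=r.capture('side');P=pts(c);d=r.trace(c,'blue_tray_mid')[0];q=P[d['mask']&(c['range_z']>0)]
print(np.median(q,0).round(3),np.percentile(q,[2,98],axis=0).round(3).tolist());st();print(r.close_job())"
```

```text
[0.511 0.133 0.029] [[0.438, 0.085, 0.002], [0.577, 0.186, 0.062]]
t 10.0 tcp [ 0.7188 -0.1214  0.213 ] psi -82.73 tilt 0.54 F [ 0.1 -0.1  0. ] q [  6.  27.   6.  -0. -70.  92.] w 0.0
the job is handed in; nothing more can be done
None
```

I swung the yellow tray about 85° anticlockwise around its dog with the closed fingers until it lay along its batten, then backed the arm off and handed the job in at about 10 s. Each reading of the push force was about 4 N or less.

- **Yellow tray:** the final check put it at 97.5°, against about 98° for the batten. It was flat, with its rim at 63 mm as at the start, and its block was still on its dog.
- **Blue tray:** in the side camera it was within about 3 mm of where it started. The top camera's last fit of it was useless because the arm hid part of the tray, so I relied on the side view.
- **Side camera disagreement:** its last box for the yellow tray was too large (107×155 mm instead of 100×140), though its angle agreed at 7.5°. The top camera gave the right size, so I went by that.
- **Robot:** it was touching nothing at hand-in, and the force reading was about 0 N.

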